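# Breakfast things into their holders

### The arm

A 7-joint arm with a two-finger parallel gripper is mounted at the origin on a cart in front of the work surface, level with it; the furniture and walls round the work are solid. World frame = base frame: x ahead of the robot, y to its left, z up, the work surface at z = 0. Lengths are in m, angles in rad, forces in N, time in s.
With the tool pointing down it reaches from about 0.425 to 0.875 m from the base axis. Payload 4.7 kg.
Tool frame: the origin (TCP) lies at the centre of the arm's flange, where the gripper is bolted on; the fingertips stand 182 mm ahead of it and the grasp point (between the pads) lies ahead of it (ctrl.hold_point_z is the z of the grasp point in the tool frame, in m); z points along the fingers, y is the direction in which the jaws open and shut (so a half turn about z gives the same grasp; the last joint's range is limited). The gripper opens to 87 mm and grips with 3 to 60 N. Pads are 19 mm wide; open, the fingers measure 117 mm over their backs; the gripper's body (75 mm by 190 mm) begins 51 mm behind the grasp point.
Start: joints at [1.324, 0.321, -0.07, 1.45, 0.023, 1.371, -0.057], TCP at [0.168, -0.628, 0.405] pointing down, gripper open.
Joint ranges: [-2.86, 2.86], [-0.3, 2.09], [-1.38, 1.24], [0.06, 2.45], [-1.56, 4.7], [0.09, 2.05], [-2.69, 2.69]. Speed limits (rad/s): [2.57, 2.57, 3.14, 3.14, 3.14, 3.14, 3.14].

### API

Orientations are given as a rotation vector (axis times angle).
In Python, from bench import get_state, imaging, workorder, ctrl gives the robot as it stands.
- The arm moves only by the tool step_arm, never from a script. Its argument "increments" is a list of rows, each an object of numbers: "claw": the opening, from 0 (shut) to 1 (fully open); "tx", "ty", "tz": the shift along the tool's x, y, z in m; "spin": the turn about the tool's z in degrees. A call has 1 to 8 rows; each row is the pose to reach, as a shift and turn from the pose commanded when the call began, along the tool's axes at that moment; what a row does not reach only later rows make up. A row lasts 1/12 s, in which the tool goes at most 41.7 mm and 7.16 degrees, less where a joint would pass 70% of its speed; a pose out of reach is approached as far as the arm can. A call with a gripper value outside its range is refused whole. The fingers move at their own pace and stop on an object; "force" is the grip in N (left out, the last holds). Time passes only in rows, so rows that repeat a pose let the fingers close. It gives the time, the measured TCP pose, the force and the opening at its end, in the units of the state.
- get_state(): the state, without advancing time (a new reading comes with each control period).
- imaging.get_image(name): name is "scene" or "side" or "wrist"; returns the picture (480x640x3 uint8, blue, green, red); there is no depth.
- imaging.camera_params(name): a dict with "intrinsics" (3x3 intrinsics, pixels), "camera_from_world" (4x4, takes a point from world to camera coordinates). Camera axes: x right, y down, z forward; pixel columns grow to the right and rows downward; lengths in m; the calibration is good to about 2 mm. A picture is of the moment at which its call begins: read the wrist's pose just before it. camera_params takes no time and is no camera call; for the wrist camera it gives the pose at the moment of the call.
- workorder.close_job(): hands the job in, once; it reports no verdict.
The state is a dict: "time": time; "joint_positions": joint angles; "qd": joint speeds; "joint_torque": joint torques, N m; "position": TCP position; "tool_rot": TCP orientation; "ft_force": force on the tool from outside, world axes, zero at the start; "torque": the same for the moment, N m; "grip_width": opening from 0.0 (shut) to 1.0 (fully open).
Only numpy, scipy, OpenCV 4.12 (cv2) and the standard library are available. Lean on these libraries where they do the work, as an engineer would, in place of code of your own. Each camera call takes 0.05 s, during which the arm holds its last target. There are 200 camera calls.

### The job

Put the breakfast things away in their wooden holders: stand the egg timer in the large round ring, the salt shaker in the small round ring and the coffee cup in the square frame with its handle over the gap in the frame's side, and lay the teaspoon lengthwise on the spoon rest, flat between its two end lips. One of the other things is standing on the spoon rest and must go to its own holder first. Keep timer, shaker and cup upright all the time, and leave the blue tub where it is.

Things in the scene. Friction and masses are not known exactly. Their poses are not given: they have to be found in the camera images.
- timer_center (a point): Cream wind-up egg timer, a squat round body 62 mm in diameter and 54 mm tall, loose, about 0.12 kg (0.08 to 0.17). The point is its centre, 27 mm above its underside; z is up. Its upper half is fixed and does not turn.
- shaker_center (a point): Salt shaker, a slim glass cylinder of 44 mm diameter up to 70 mm height, then a narrower grey cap of 34 mm, 90 mm tall in all; loose, about 0.1 kg. The point is its centre, 45 mm above its underside; z is up.
- cup_center (a point): Small dark coffee (espresso) cup with a cream foot, standing upright, 53 mm tall, round, about 59 mm across at the rim, tapering to a foot of 43 mm; loose, about 0.13 kg (0.09 to 0.19). The point is on the cup's round axis, 26 mm above its underside. Its one handle sticks out along this frame's -y, 54 mm from the axis to the outside of the handle; the sides at +x and -x are free to grip.
- spoon_center (a point): Steel teaspoon lying flat, 127 mm long. The point is the middle of its length, 3 mm above its underside; the x axis runs along the spoon, y across, z up. It feels to the gripper like a flat bar 16 mm wide and 5 mm thick over its whole length; 0.035 kg. Take it across at the middle with the fingertips almost on the worktop. It may lie on the rest either way round.
- timer_ring: Large round holder, fixed: a low beech ring with cork inside, inner diameter 78 mm, outer 96 mm, rim 8 mm high. Things in it stand on the worktop level (z = 0; the cork is flush). Origin: centre, at worktop level.
- shaker_ring: Small round holder, fixed: a low beech ring with cork inside, inner diameter 58 mm, outer 76 mm, rim 8 mm high. Things in it stand at worktop level. Origin: centre, at worktop level.
- cup_frame: Square holder, fixed: a low beech frame with cork inside, inside 58 x 58 mm, outside 76 x 76 mm, rim 8 mm high, with a 30 mm gap in the middle of one side (towards its -y) for the cup's handle, which passes over it. Things in it stand at worktop level. Origin: centre, at worktop level.
- spoon_rest: Spoon rest, fixed: a flat cork strip 152 mm long and 44 mm wide, flush with the worktop, with a thin wooden edging (1 mm), between two wooden end lips 8 mm high and 50 mm wide, 150 mm apart inside. The x axis runs along the strip from lip to lip. Origin: centre, at worktop level. At the start the timer, the shaker or the cup stands on it.
- cup_handle (a point): A point in the cup's handle, 46.5 mm from the cup's axis along the cup's -y, 35 mm above its underside.
- blue_tub: Blue lidded tub, a bystander: leave it alone. 71 mm in diameter, 91 mm tall; origin under its centre.

How it is judged:
By the outcome, as a careful person would: the job done as asked, in the order asked, and still so for the second after the job is handed in, with the robot touching nothing.
It also fails if it takes over 112 s, if anything falls off the work surface, if the arm or the gripper's body presses on something with over 40 N, if the wrist force passes 120 N, or if a joint passes its speed limit or range.

## Working session

There is one attempt and no reset: what is moved stays moved. The work goes in short steps, Python scripts to look and compute and a tool call to move; the robot and the scene stay as the last step left them, time stands still between calls to the robot, and variables do not carry over. Pictures are saved under pics/ and viewed, on a budget of 14 in all, crops included, one or two more only if the job needs it, and the job is handed in when it is done.

Besides the shell and the picture viewer there is one more tool, called after "Call:" as name([rows], argument=value, ...), one row to a line, values as JSON. step_arm: Moves the arm, as the interface text tells. Its arguments: {"type":"object","properties":{"increments":{"type":"array"},"force":{"type":"number"}},"required":["increments"]}

```bash
mkdir -p pics && python3 - <<'E'
from bench import get_state, imaging, workorder, ctrl
import cv2,numpy as np
s=get_state();print(s['time'],s['position'],s['tool_rot'],s['grip_width'],ctrl.hold_point_z)
for n in ['scene','side']:
    cv2.imwrite(f'pics/{n}0.png',imaging.get_image(n))
    p=imaging.camera_params(n);print(n,np.round(p['intrinsics'],1).tolist(),np.round(p['camera_from_world'],3).tolist())
E
```

```text
0.0 [ 0.16750338 -0.62783458  0.40367578] [-3.11309040e+00 -4.08237100e-01  5.43468918e-04] 1.0033109465055101 0.1635
scene [[511.4, 0.0, 322.1], [0.0, 511.4, 240.5], [0.0, 0.0, 1.0]] [[0.668, -0.744, -0.008, -0.395], [-0.4, -0.35, -0.847, 0.287], [0.628, 0.569, -0.532, 0.655], [0.0, 0.0, 0.0, 1.0]]
side [[492.6, 0.0, 313.8], [0.0, 492.6, 240.0], [0.0, 0.0, 1.0]] [[0.918, -0.396, -0.013, -0.547], [-0.205, -0.448, -0.87, 0.154], [0.338, 0.802, -0.493, 0.952], [0.0, 0.0, 0.0, 1.0]]
```

View pics/scene0.png

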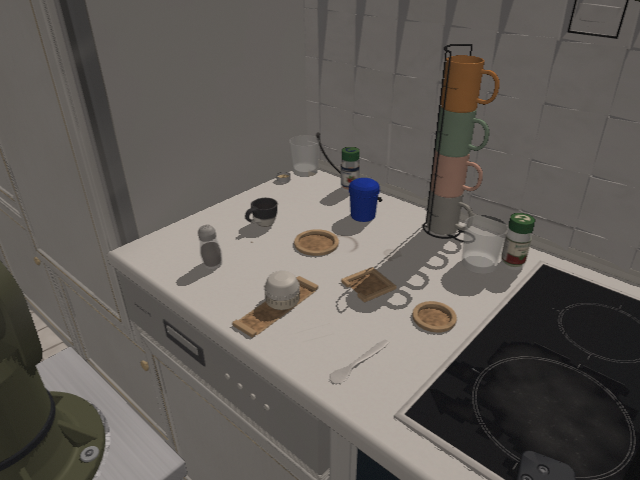

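View pics/side0.png

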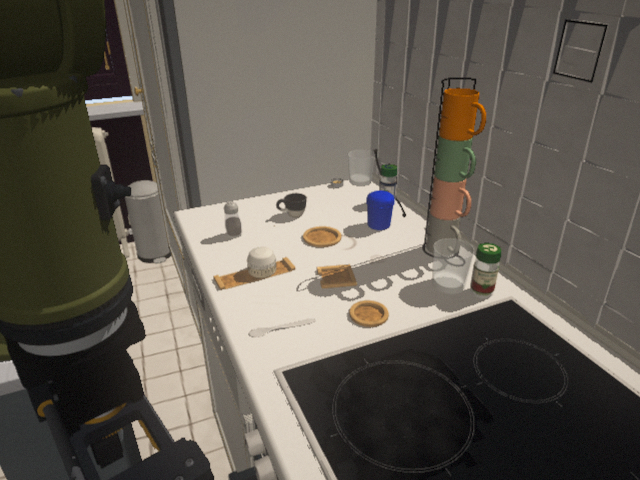

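The timer stands on the spoon rest (scene ~282,290). The shaker is at (210,247), the cup at (263,212) with its handle to the left, and the large ring at (317,242). The small ring is at (435,317), the frame at (372,285), the spoon at (360,362) and the tub at (363,200).

```bash
cat > h.py <<'E'
from bench import get_state, imaging, workorder, ctrl
import cv2,numpy as np
from scipy.spatial.transform import Rotation as R
def ray(p,uv,z):
    K=np.array(p['intrinsics']);T=np.array(p['camera_from_world'])
    Ri=T[:3,:3].T;c=-Ri@T[:3,3]
    d=Ri@np.linalg.solve(K,[uv[0],uv[1],1.]);return c+d*(z-c[2])/d[2]
def proj(p,X):
    K=np.array(p['intrinsics']);T=np.array(p['camera_from_world'])
    q=K@(T[:3,:3]@np.array(X)+T[:3,3]);return q[:2]/q[2]
def delta(xy,hz,yaw=None):
    """tool shift to bring grasp point to xy at height hz; yaw = world angle of the jaw (y) axis"""
    s=get_state();r=R.from_rotvec(s['tool_rot']);g=np.array([*xy,hz+ctrl.hold_point_z])
    t=r.inv().apply(g-s['position']);m=r.as_matrix();a=np.degrees(np.arctan2(m[1,1],m[0,1]))
    out=dict(t=np.round(t,4).tolist(),yaw=round(a,1),q=np.round(s['joint_positions'],2).tolist())
    if yaw is not None: out['spin']=round((-(yaw-a)+90)%180-90,1)
    return out
E
python3 - <<'E'
from h import *
a=imaging.camera_params('scene');b=imaging.camera_params('side')
P=dict(timer=(282,290,261,263,.027),shaker=(209,246,233,219,.045),cup=(264,207,295,203,.045),handle=(250,217,281,205,.035),big=(317,242,322,236,.004),small=(435,317,369,313,.004),
frame=(374,284,338,276,.004),spoonL=(337,377,252,331,.003),spoonR=(386,344,315,322,.003),restL=(246,325,220,280,.004),restR=(309,288,290,266,.004),tub=(363,200,380,211,.045))
for k,v in P.items(): print(k,np.round(ray(a,v[:2],v[4]),3)[:2],np.round(ray(b,v[2:4],v[4]),3)[:2])
s=get_state();print(R.from_rotvec(s['tool_rot']).as_matrix().round(2),delta((.45,-.1),.2))
p=imaging.camera_params('wrist');print(np.round(p['intrinsics'],1).tolist());T=p['camera_from_world'];print(-(T[:3,:3].T@T[:3,3]),T[:3,:3].round(2).tolist())
E
```

```text
timer [ 0.459 -0.023] [ 0.458 -0.029]
shaker [0.447 0.169] [0.451 0.166]
cup [0.629 0.207] [0.623 0.188]
handle [0.589 0.21 ] [0.593 0.212]
big [0.646 0.063] [0.645 0.064]
small [ 0.601 -0.254] [ 0.602 -0.253]
frame [ 0.607 -0.118] [ 0.604 -0.113]
spoonL [ 0.385 -0.216] [ 0.38  -0.211]
spoonR [ 0.492 -0.229] [ 0.497 -0.234]
restL [ 0.371 -0.024] [ 0.367 -0.023]
restR [ 0.517 -0.034] [ 0.523 -0.033]
tub [0.8   0.061] [0.801 0.054]
[[ 0.97  0.26 -0.  ]
 [ 0.26 -0.97  0.  ]
 [-0.   -0.   -1.  ]] {'t': [0.409, -0.4371, 0.041], 'yaw': np.float64(-75.1), 'q': [1.32, 0.32, -0.07, 1.45, 0.02, 1.37, -0.06]}
[[382.8, 0.0, 321.5], [0.0, 382.8, 236.9], [0.0, 0.0, 1.0]]
[ 0.23679453 -0.60963527  0.38336107] [[0.26, -0.97, -0.0], [-0.93, -0.25, 0.26], [-0.25, -0.07, -0.97]]
```

Call:
step_arm([
  {"tx": 0.219, "ty": -0.254, "spin": 15},
  {"tx": 0.219, "ty": -0.254, "spin": 15},
  {"tx": 0.219, "ty": -0.254, "spin": 15},
  {"tx": 0.437, "ty": -0.507, "spin": 15},
  {"tx": 0.437, "ty": -0.507, "spin": 15},
  {"tx": 0.437, "ty": -0.507, "spin": 15},
  {"tx": 0.437, "ty": -0.507, "spin": 15},
  {"tx": 0.437, "ty": -0.507, "spin": 15},
])

```text
invalid input at $.increments[0]: expected keys claw, tx, ty, tz, spin
```

Call:
step_arm([
  {"claw": 1, "tx": 0.437, "ty": -0.507, "tz": 0, "spin": 15},
  {"claw": 1, "tx": 0.437, "ty": -0.507, "tz": 0, "spin": 15},
  {"claw": 1, "tx": 0.437, "ty": -0.507, "tz": 0, "spin": 15},
  {"claw": 1, "tx": 0.437, "ty": -0.507, "tz": 0, "spin": 15},
  {"claw": 1, "tx": 0.437, "ty": -0.507, "tz": 0, "spin": 15},
  {"claw": 1, "tx": 0.437, "ty": -0.507, "tz": 0, "spin": 15},
  {"claw": 1, "tx": 0.437, "ty": -0.507, "tz": 0, "spin": 15},
  {"claw": 1, "tx": 0.437, "ty": -0.507, "tz": 0, "spin": 15},
], force=20)

```text
time: 0.77
position: [0.3131, -0.3258, 0.4044]
tool_rot: [3.141, -0.002, -0.001]
ft_force: [0.9, -0.2, 0.1]
grip_width: 1.0
```

Call:
step_arm([
  {"claw": 1, "tx": 0.135, "ty": -0.3, "tz": 0, "spin": 0},
  {"claw": 1, "tx": 0.135, "ty": -0.3, "tz": 0, "spin": 0},
  {"claw": 1, "tx": 0.135, "ty": -0.3, "tz": 0, "spin": 0},
  {"claw": 1, "tx": 0.135, "ty": -0.3, "tz": 0, "spin": 0},
  {"claw": 1, "tx": 0.135, "ty": -0.3, "tz": 0, "spin": 0},
  {"claw": 1, "tx": 0.135, "ty": -0.3, "tz": 0, "spin": 0},
  {"claw": 1, "tx": 0.135, "ty": -0.3, "tz": 0, "spin": 0},
  {"claw": 1, "tx": 0.135, "ty": -0.3, "tz": 0, "spin": 0},
])

```text
time: 1.43
position: [0.4483, -0.0253, 0.4047]
tool_rot: [3.141, 0.0, 0.001]
ft_force: [1.2, -0.3, 1.1]
grip_width: 0.997
```

```bash
python3 - <<'E'
from h import *
import pickle
p=imaging.camera_params('wrist');im=imaging.get_image('wrist');s=get_state();print(s['position'],s['qd'].__abs__().max() if hasattr(s['qd'],'max') else s['qd'])
cv2.imwrite('pics/w1.png',im);pickle.dump(p,open('w1.pkl','wb'))
E
```

```text
[ 0.45029413 -0.01815838  0.40523063] 0.20570567369191345
```

View pics/w1.png

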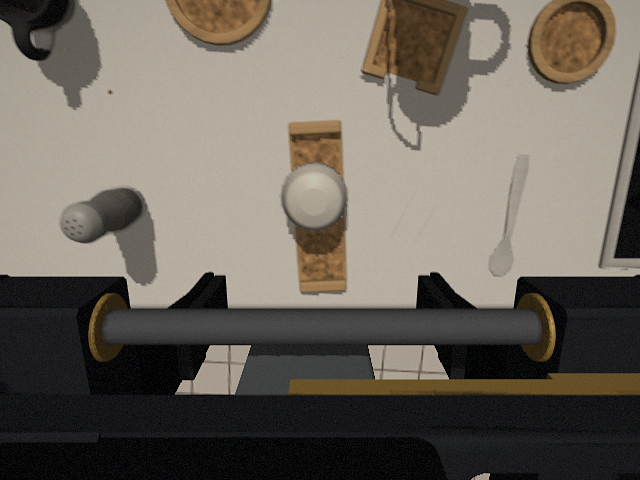

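The wrist view shows the timer at (313,196) on the rest, whose lips are at (315,130) and (323,286). The shaker cap is at (82,222), the spoon runs from (521,155) to (500,268), and the small ring is at (572,38). The frame's gap side is at the bottom, with outer corners near (363,73) and (439,95). The cup is at top left with its handle at (38,45).

```bash
python3 - <<'E'
from h import *
import pickle
p=pickle.load(open('w1.pkl','rb'))
P=dict(timer=(314,196,.052),restT=(316,129,.008),restB=(323,287,.008),shaker=(82,222,.088),sp1=(521,155,.003),sp2=(500,275,.003),small=(572,39,.008),fBL=(363,73,.008),fBR=(439,95,.008),fTR=(467,8,.008))
for k,v in P.items(): print(k,np.round(ray(p,v[:2],v[2]),4)[:2])
print(delta((.459,-.026),.03,-90))
E
```

```text
timer [ 0.4671 -0.0192]
restT [ 0.524  -0.0206]
restB [ 0.3634 -0.0274]
shaker [0.4521 0.1642]
sp1 [ 0.4996 -0.2206]
sp2 [ 0.3749 -0.2153]
small [ 0.6015 -0.2498]
fBL [ 0.5732 -0.0637]
fBR [ 0.5543 -0.1346]
fTR [ 0.6261 -0.1534]
{'t': [0.0079, 0.0088, 0.2117], 'yaw': np.float64(-89.5), 'q': [0.76, -0.11, -0.72, 1.9, -0.08, 1.32, -1.5], 'spin': np.float64(0.5)}
```

Call:
step_arm([
  {"claw": 1, "tx": 0.014, "ty": -0.002, "tz": 0.04, "spin": 0},
  {"claw": 1, "tx": 0.014, "ty": -0.002, "tz": 0.08, "spin": 0},
  {"claw": 1, "tx": 0.014, "ty": -0.002, "tz": 0.11, "spin": 0},
  {"claw": 1, "tx": 0.014, "ty": -0.002, "tz": 0.11, "spin": 0},
  {"claw": 1, "tx": 0.014, "ty": -0.002, "tz": 0.11, "spin": 0},
])

```text
time: 1.9
position: [0.4613, -0.0263, 0.2938]
tool_rot: [-3.14, 0.001, 0.006]
ft_force: [0.7, -0.5, 0.9]
grip_width: 1.003
```

```bash
cat >> h.py <<'E'
import pickle
def snap(n,name='wrist'):
    p=imaging.camera_params(name);im=imaging.get_image(name)
    cv2.imwrite(f'pics/{n}.png',im);pickle.dump(p,open(f'{n}.pkl','wb'));return im
E
python3 - <<'E'
from h import *
snap('w2');s=get_state();print(s['position'],np.abs(s['qd']).max())
E
```

```text
[ 0.46233934 -0.02629726  0.29559378] 0.03703075069355367
```

View pics/w2.png

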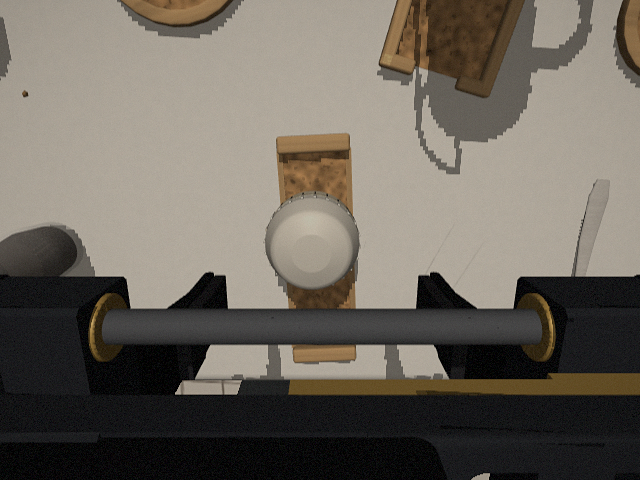

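The timer's body is at (312,241), top knob at (312,252), and the rest lips are at (313,143) and (325,354). The frame's bottom corners are at (380,67) and (487,97).

```bash
python3 - <<'E'
from h import *
p=pickle.load(open('w2.pkl','rb'))
P=dict(timerBody=(312,240,.035),timerTop=(312,252,.054),rT=(313,143,.008),rB=(325,354,.008),fBL=(380,67,.008),fBR=(487,97,.008),sp=(601,180,.003))
for k,v in P.items(): print(k,np.round(ray(p,v[:2],v[2]),4)[:2])
E
```

```text
timerBody [ 0.4654 -0.0201]
timerTop [ 0.4633 -0.0205]
rT [ 0.5256 -0.0205]
rB [ 0.3648 -0.0289]
fBL [ 0.5728 -0.0637]
fBR [ 0.5547 -0.1343]
sp [ 0.5    -0.2227]
```

Call:
step_arm([
  {"claw": 1, "tx": 0.003, "ty": -0.004, "tz": 0.04, "spin": 0},
  {"claw": 1, "tx": 0.003, "ty": -0.004, "tz": 0.08, "spin": 0},
  {"claw": 1, "tx": 0.003, "ty": -0.004, "tz": 0.1, "spin": 0},
  {"claw": 1, "tx": 0.003, "ty": -0.004, "tz": 0.1, "spin": 0},
  {"claw": 0.6, "tx": 0.003, "ty": -0.004, "tz": 0.1, "spin": 0},
  {"claw": 0.6, "tx": 0.003, "ty": -0.004, "tz": 0.1, "spin": 0},
  {"claw": 0.6, "tx": 0.003, "ty": -0.004, "tz": 0.1, "spin": 0},
  {"claw": 0.6, "tx": 0.003, "ty": -0.004, "tz": 0.1, "spin": 0},
], force=15)

```text
time: 2.62
position: [0.4662, -0.0224, 0.1968]
tool_rot: [3.14, -0.002, 0.006]
ft_force: [-0.2, -0.0, 1.3]
grip_width: 0.779
```

Call:
step_arm([
  {"claw": 0.6, "tx": 0, "ty": 0, "tz": 0, "spin": 0},
  {"claw": 0.6, "tx": 0, "ty": 0, "tz": 0, "spin": 0},
  {"claw": 0.6, "tx": 0, "ty": 0, "tz": 0, "spin": 0},
  {"claw": 0.6, "tx": 0, "ty": 0, "tz": 0, "spin": 0},
])

```text
time: 2.95
position: [0.4659, -0.0221, 0.1962]
tool_rot: [3.141, -0.002, 0.004]
ft_force: [-0.1, -0.1, 6.6]
grip_width: 0.703
```

Call:
step_arm([
  {"claw": 0.6, "tx": 0, "ty": 0, "tz": -0.03, "spin": 0},
  {"claw": 0.6, "tx": 0, "ty": 0, "tz": -0.06, "spin": 0},
  {"claw": 0.6, "tx": 0.03, "ty": -0.015, "tz": -0.06, "spin": 0},
  {"claw": 0.6, "tx": 0.06, "ty": -0.03, "tz": -0.06, "spin": 0},
  {"claw": 0.6, "tx": 0.09, "ty": -0.05, "tz": -0.06, "spin": 0},
  {"claw": 0.6, "tx": 0.11, "ty": -0.07, "tz": -0.06, "spin": 0},
  {"claw": 0.6, "tx": 0.11, "ty": -0.085, "tz": -0.06, "spin": 0},
  {"claw": 0.6, "tx": 0.11, "ty": -0.085, "tz": -0.06, "spin": 0},
])

```text
time: 3.62
position: [0.5754, 0.0671, 0.2549]
tool_rot: [-3.138, -0.007, 0.0]
ft_force: [-0.2, 0.9, -1.7]
grip_width: 0.703
```

```bash
python3 - <<'E'
from h import *
snap('w3');s=get_state();print(s['position'],s['grip_width'],np.abs(s['qd']).max())
E
```

```text
[0.57487366 0.06490804 0.25456741] 0.7008587994665849 0.03628737451316447
```

View pics/w3.png

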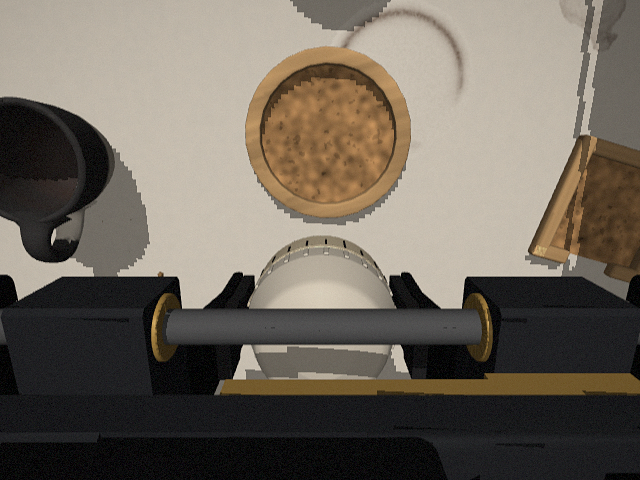

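The ring's outer edge centres at (328,132), and the held timer is at column ~320. The cup is at the left with its handle tip at (47,262).

```bash
python3 - <<'E'
from h import *
p=pickle.load(open('w3.pkl','rb'))
for v in [(328.5,132,.007),(530,250,.008),(583,137,.008),(47,240,.035)]: print(np.round(ray(p,v[:2],v[2]),4)[:2])
T=p['camera_from_world'];print(-(T[:3,:3].T@T[:3,3]))
print(proj(p,(.5755,.065,.088)),get_state()['position'])
E
```

```text
[0.6478 0.064 ]
[ 0.578  -0.0611]
[ 0.6456 -0.0814]
[0.5905 0.2166]
[0.64708101 0.06726797 0.23445101]
[327.32917642 310.55153952] [0.57487366 0.06490804 0.25456741]
```

Call:
step_arm([
  {"claw": 0.6, "tx": 0.04, "ty": 0.002, "tz": 0, "spin": 0},
  {"claw": 0.6, "tx": 0.073, "ty": 0.002, "tz": 0, "spin": 0},
  {"claw": 0.6, "tx": 0.073, "ty": 0.002, "tz": 0, "spin": 0},
  {"claw": 0.6, "tx": 0.073, "ty": 0.002, "tz": 0.03, "spin": 0},
  {"claw": 0.6, "tx": 0.073, "ty": 0.002, "tz": 0.048, "spin": 0},
  {"claw": 0.6, "tx": 0.073, "ty": 0.002, "tz": 0.058, "spin": 0},
  {"claw": 0.6, "tx": 0.073, "ty": 0.002, "tz": 0.059, "spin": 0},
  {"claw": 0.6, "tx": 0.073, "ty": 0.002, "tz": 0.059, "spin": 0},
])

```text
time: 4.33
position: [0.6478, 0.0595, 0.1956]
tool_rot: [3.141, -0.003, -0.001]
ft_force: [0.5, -0.2, -1.2]
grip_width: 0.701
```

Call:
step_arm([
  {"claw": 0.6, "tx": 0, "ty": 0, "tz": 0.001, "spin": 0},
  {"claw": 1, "tx": 0, "ty": 0, "tz": 0.001, "spin": 0},
  {"claw": 1, "tx": 0, "ty": 0, "tz": 0.001, "spin": 0},
  {"claw": 1, "tx": 0, "ty": 0, "tz": 0.001, "spin": 0},
  {"claw": 1, "tx": 0, "ty": 0, "tz": -0.02, "spin": 0},
  {"claw": 1, "tx": 0, "ty": 0, "tz": -0.06, "spin": 0},
  {"claw": 1, "tx": 0, "ty": 0, "tz": -0.1, "spin": 0},
  {"claw": 1, "tx": 0, "ty": 0, "tz": -0.12, "spin": 0},
])

```text
time: 5.0
position: [0.6491, 0.0616, 0.3212]
tool_rot: [-3.141, 0.001, -0.01]
ft_force: [0.5, 0.3, 0.4]
grip_width: 0.989
```

Call:
step_arm([
  {"claw": 1, "tx": -0.198, "ty": -0.103, "tz": 0, "spin": 0},
  {"claw": 1, "tx": -0.198, "ty": -0.103, "tz": 0, "spin": 0},
  {"claw": 1, "tx": -0.198, "ty": -0.103, "tz": 0, "spin": 0},
  {"claw": 1, "tx": -0.198, "ty": -0.103, "tz": 0, "spin": 0},
  {"claw": 1, "tx": -0.198, "ty": -0.103, "tz": 0, "spin": 0},
  {"claw": 1, "tx": -0.198, "ty": -0.103, "tz": 0, "spin": 0},
  {"claw": 1, "tx": -0.198, "ty": -0.103, "tz": 0, "spin": 0},
])

```text
time: 5.58
position: [0.4467, 0.1669, 0.3161]
tool_rot: [3.139, 0.008, 0.001]
ft_force: [-0.2, 0.1, 0.6]
grip_width: 0.999
```

```bash
python3 - <<'E'
from h import *
snap('w4');s=get_state();print(s['position'],s['grip_width'],np.abs(s['qd']).max())
a=cv2.imread('pics/w4.png');b=imaging.get_image('side')[120:360,160:480]
cv2.imwrite('pics/c4.png',np.hstack([cv2.resize(a,(640,480)),b[:,:160].repeat(2,0)*0]) if 0 else np.vstack([a[:360],b.repeat(1,0)[:240].copy() if 0 else cv2.copyMakeBorder(b,0,0,0,320,cv2.BORDER_CONSTANT)]))
E
```

```text
[0.44886426 0.16519862 0.3163675 ] 1.0011252323437798 0.050124358178395424
```

View pics/c4.png

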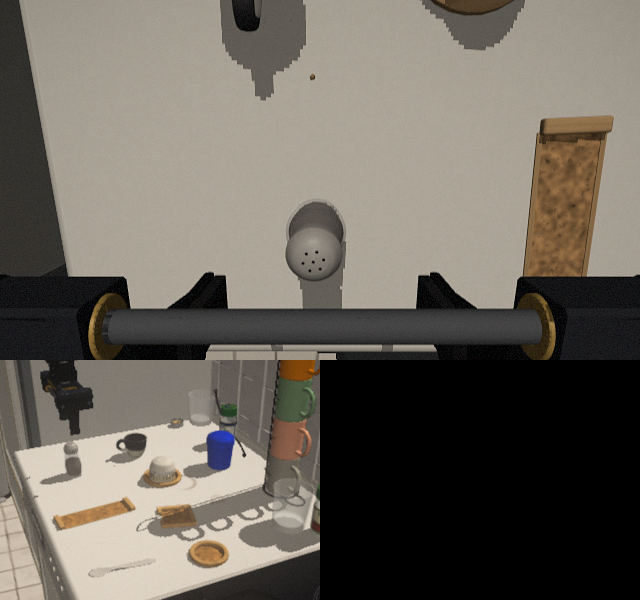

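The timer stands in its ring. The shaker's cap centre is at (314,258) and its base circle at about (316,229).

```bash
python3 - <<'E'
from h import *
p=pickle.load(open('w4.pkl','rb'))
for v in [(313,262,.09),(314,252,.08),(314,229,.04),(247,20,.035)]: print(np.round(ray(p,v[:2],v[2]),4)[:2])
print(get_state()['position'])
E
```

```text
[0.448  0.1708]
[0.4508 0.1703]
[0.4549 0.171 ]
[0.5851 0.212 ]
[0.45021379 0.16411284 0.3164142 ]
```

Call:
step_arm([
  {"claw": 1, "tx": 0.001, "ty": -0.006, "tz": 0.04, "spin": 0},
  {"claw": 1, "tx": 0.001, "ty": -0.006, "tz": 0.08, "spin": 0},
  {"claw": 1, "tx": 0.001, "ty": -0.006, "tz": 0.102, "spin": 0},
  {"claw": 0.6, "tx": 0.001, "ty": -0.006, "tz": 0.102, "spin": 0},
  {"claw": 0.35, "tx": 0.001, "ty": -0.006, "tz": 0.102, "spin": 0},
  {"claw": 0.35, "tx": 0.001, "ty": -0.006, "tz": 0.102, "spin": 0},
  {"claw": 0.35, "tx": 0.001, "ty": -0.006, "tz": 0.102, "spin": 0},
  {"claw": 0.35, "tx": 0.001, "ty": -0.006, "tz": 0.102, "spin": 0},
])

```text
time: 6.35
position: [0.4524, 0.1701, 0.2154]
tool_rot: [-3.141, 0.003, -0.005]
ft_force: [0.1, -0.6, 0.5]
grip_width: 0.706
```

Call:
step_arm([
  {"claw": 0.35, "tx": 0, "ty": 0, "tz": 0, "spin": 0},
  {"claw": 0.35, "tx": 0, "ty": 0, "tz": 0, "spin": 0},
  {"claw": 0.35, "tx": 0, "ty": 0, "tz": 0, "spin": 0},
  {"claw": 0.35, "tx": 0, "ty": 0, "tz": 0, "spin": 0},
  {"claw": 0.35, "tx": 0, "ty": 0, "tz": 0, "spin": 0},
  {"claw": 0.35, "tx": 0, "ty": 0, "tz": 0, "spin": 0},
])

```text
time: 6.85
position: [0.4516, 0.1699, 0.2141]
tool_rot: [3.141, -0.002, 0.001]
ft_force: [0.5, -0.2, 4.2]
grip_width: 0.465
```

Call:
step_arm([
  {"claw": 0.35, "tx": 0, "ty": 0, "tz": -0.04, "spin": 0},
  {"claw": 0.35, "tx": 0, "ty": 0.01, "tz": -0.07, "spin": 0},
  {"claw": 0.35, "tx": 0.01, "ty": 0.045, "tz": -0.07, "spin": 0},
  {"claw": 0.35, "tx": 0.02, "ty": 0.08, "tz": -0.07, "spin": 0},
  {"claw": 0.35, "tx": 0.03, "ty": 0.12, "tz": -0.07, "spin": 0},
  {"claw": 0.35, "tx": 0.04, "ty": 0.16, "tz": -0.07, "spin": 0},
  {"claw": 0.35, "tx": 0.05, "ty": 0.2, "tz": -0.07, "spin": 0},
  {"claw": 0.35, "tx": 0.06, "ty": 0.235, "tz": -0.07, "spin": 0},
])

```text
time: 7.52
position: [0.5106, -0.0681, 0.2833]
tool_rot: [3.141, -0.004, -0.002]
ft_force: [1.5, 0.5, -1.7]
grip_width: 0.467
```

Call:
step_arm([
  {"claw": 0.35, "tx": 0.01, "ty": 0.04, "tz": 0, "spin": 0},
  {"claw": 0.35, "tx": 0.02, "ty": 0.08, "tz": 0, "spin": 0},
  {"claw": 0.35, "tx": 0.025, "ty": 0.12, "tz": 0, "spin": 0},
  {"claw": 0.35, "tx": 0.025, "ty": 0.155, "tz": 0, "spin": 0},
  {"claw": 0.35, "tx": 0.025, "ty": 0.18, "tz": 0, "spin": 0},
  {"claw": 0.35, "tx": 0.025, "ty": 0.185, "tz": 0, "spin": 0},
  {"claw": 0.35, "tx": 0.025, "ty": 0.185, "tz": 0, "spin": 0},
])

```text
time: 8.1
position: [0.5349, -0.2529, 0.2826]
tool_rot: [-3.141, 0.009, 0.003]
ft_force: [0.5, 0.5, -1.5]
grip_width: 0.464
```

```bash
python3 - <<'E'
from h import *
snap('w5');s=get_state();print(s['position'],s['grip_width'],np.abs(s['qd']).max())
E
```

```text
[ 0.53539031 -0.25040328  0.28287785] 0.4690884498578002 0.04022825259422044
```

View pics/w5.png

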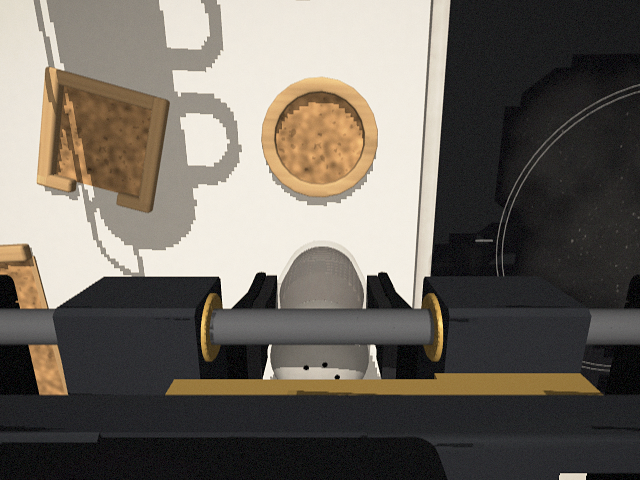

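The small ring is at (320,137) and the shaker is held upright at column ~321. The frame's corners are at (38,186), (151,212), (169,97) and (49,68).

```bash
python3 - <<'E'
from h import *
p=pickle.load(open('w5.pkl','rb'))
print(np.round(ray(p,(320,137),.007),4))
c=[ray(p,v,.008)[:2] for v in [(38,186),(151,212),(169,97),(49,68)]]
print(np.round(c,4),np.mean(c,0)); 
y=(c[2]-c[1])+(c[3]-c[0]);x=(c[1]-c[0])+(c[2]-c[3]);print(np.degrees(np.arctan2(y[1],y[0])),np.degrees(np.arctan2(x[1],x[0])))
print(delta((.6015,-.25),.05,-90),proj(p,(.535,-.25,.1)))
E
```

```text
[ 0.6037 -0.2525  0.007 ]
[[ 0.5733 -0.065 ]
 [ 0.5553 -0.1379]
 [ 0.6285 -0.1582]
 [ 0.6457 -0.0863]] [ 0.60070677 -0.11186903]
-15.936000717092112 -103.66694213777555
{'t': [0.0662, -0.0005, 0.0693], 'yaw': np.float64(-90.1), 'q': [0.9, 0.35, -0.61, 1.73, 0.22, 1.13, -1.34], 'spin': np.float64(-0.1)} [314.76169164 294.48663032]
```

Call:
step_arm([
  {"claw": 0.35, "tx": 0.035, "ty": 0, "tz": 0, "spin": 0},
  {"claw": 0.35, "tx": 0.067, "ty": 0, "tz": 0, "spin": 0},
  {"claw": 0.35, "tx": 0.067, "ty": 0, "tz": 0, "spin": 0},
  {"claw": 0.35, "tx": 0.067, "ty": 0, "tz": 0.03, "spin": 0},
  {"claw": 0.35, "tx": 0.067, "ty": 0, "tz": 0.055, "spin": 0},
  {"claw": 0.35, "tx": 0.067, "ty": 0, "tz": 0.067, "spin": 0},
  {"claw": 0.35, "tx": 0.067, "ty": 0, "tz": 0.069, "spin": 0},
  {"claw": 0.35, "tx": 0.067, "ty": 0, "tz": 0.069, "spin": 0},
])

```text
time: 8.82
position: [0.6029, -0.2485, 0.2144]
tool_rot: [-3.14, -0.002, 0.001]
ft_force: [-0.5, -1.0, 0.1]
grip_width: 0.473
```

Call:
step_arm([
  {"claw": 0.35, "tx": 0, "ty": 0.001, "tz": 0.001, "spin": 0},
  {"claw": 0.85, "tx": 0, "ty": 0.001, "tz": 0.001, "spin": 0},
  {"claw": 0.85, "tx": 0, "ty": 0.001, "tz": 0.001, "spin": 0},
  {"claw": 0.85, "tx": 0, "ty": 0.001, "tz": 0.001, "spin": 0},
  {"claw": 0.85, "tx": 0, "ty": 0.001, "tz": -0.03, "spin": 0},
  {"claw": 0.85, "tx": 0, "ty": 0.001, "tz": -0.07, "spin": 0},
  {"claw": 0.85, "tx": 0, "ty": 0, "tz": -0.11, "spin": 0},
  {"claw": 0.85, "tx": 0, "ty": 0, "tz": -0.15, "spin": 0},
])

```text
time: 9.48
position: [0.6026, -0.2499, 0.3669]
tool_rot: [-3.142, 0.001, -0.0]
ft_force: [0.8, -0.5, -0.1]
grip_width: 0.831
```

Call:
step_arm([
  {"claw": 1, "tx": -0.04, "ty": -0.43, "tz": 0, "spin": 0},
  {"claw": 1, "tx": -0.04, "ty": -0.43, "tz": 0, "spin": 0},
  {"claw": 1, "tx": -0.04, "ty": -0.43, "tz": 0, "spin": 0},
  {"claw": 1, "tx": -0.04, "ty": -0.43, "tz": 0, "spin": 0},
  {"claw": 1, "tx": -0.04, "ty": -0.43, "tz": 0, "spin": 0},
  {"claw": 1, "tx": -0.04, "ty": -0.43, "tz": 0, "spin": 0},
  {"claw": 1, "tx": -0.04, "ty": -0.43, "tz": 0, "spin": 0},
  {"claw": 1, "tx": -0.04, "ty": -0.43, "tz": 0, "spin": 0},
])

```text
time: 10.15
position: [0.5717, 0.0836, 0.3656]
tool_rot: [3.141, -0.002, 0.003]
ft_force: [0.1, -0.1, 0.0]
grip_width: 0.999
```

Call:
step_arm([
  {"claw": 1, "tx": 0, "ty": -0.1, "tz": 0.03, "spin": 0},
  {"claw": 1, "tx": 0, "ty": -0.1, "tz": 0.04, "spin": 0},
  {"claw": 1, "tx": 0, "ty": -0.1, "tz": 0.04, "spin": 0},
  {"claw": 1, "tx": 0, "ty": -0.1, "tz": 0.04, "spin": 0},
  {"claw": 1, "tx": 0, "ty": -0.1, "tz": 0.04, "spin": 0},
])

```text
time: 10.57
position: [0.5717, 0.1835, 0.3245]
tool_rot: [-3.141, -0.005, 0.001]
ft_force: [-0.1, -0.3, -0.4]
grip_width: 0.999
```

```bash
python3 - <<'E'
from h import *
a=snap('w6');s=get_state();print(s['position'],s['grip_width'],np.abs(s['qd']).max())
b=imaging.get_image('side')[120:360,160:480]
cv2.imwrite('pics/c6.png',np.vstack([a[:360],cv2.copyMakeBorder(b,0,0,0,320,cv2.BORDER_CONSTANT)]))
E
```

```text
[0.57245165 0.1816267  0.32498377] 1.0018564757644208 0.032639936440376986
```

View pics/c6.png

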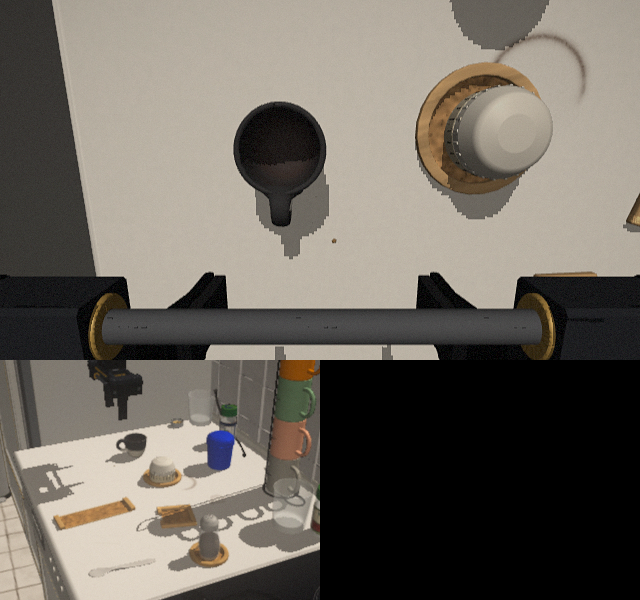

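The shaker stands in its ring. The cup rim's centre is at (280,149) and the handle's outer end at (281,224).

```bash
python3 - <<'E'
from h import *
p=pickle.load(open('w6.pkl','rb'))
c=ray(p,(280,149),.053);h=ray(p,(281,222),.037);h2=ray(p,(280,208),.042);print(c,h,h2)
for q in (h,h2):
    d=q-c;print(np.linalg.norm(d[:2]),np.degrees(np.arctan2(d[1],d[0])))
print(get_state()['position'])
E
```

```text
[0.63329707 0.20995248 0.053     ] [0.58171067 0.21222035 0.037     ] [0.59284386 0.21213062 0.042     ]
0.05163622723427957 177.4827565782472
0.04051180169820442 176.91798346031752
[0.57292041 0.18050325 0.32522709]
```

Call:
step_arm([
  {"claw": 1, "tx": 0.035, "ty": -0.02, "tz": 0.0, "spin": 3},
  {"claw": 1, "tx": 0.06, "ty": -0.03, "tz": 0.02, "spin": 3},
  {"claw": 1, "tx": 0.06, "ty": -0.03, "tz": 0.05, "spin": 3},
  {"claw": 1, "tx": 0.06, "ty": -0.03, "tz": 0.09, "spin": 3},
  {"claw": 1, "tx": 0.06, "ty": -0.03, "tz": 0.12, "spin": 3},
  {"claw": 1, "tx": 0.06, "ty": -0.03, "tz": 0.125, "spin": 3},
  {"claw": 0.55, "tx": 0.06, "ty": -0.03, "tz": 0.125, "spin": 3},
  {"claw": 0.45, "tx": 0.06, "ty": -0.03, "tz": 0.125, "spin": 3},
], force=20)

```text
time: 11.33
position: [0.6336, 0.2107, 0.2017]
tool_rot: [-3.14, 0.087, -0.004]
ft_force: [-0.1, 0.6, 0.0]
grip_width: 0.918
```

Call:
step_arm([
  {"claw": 0.45, "tx": 0, "ty": 0, "tz": 0, "spin": 0},
  {"claw": 0.45, "tx": 0, "ty": 0, "tz": 0, "spin": 0},
  {"claw": 0.45, "tx": 0, "ty": 0, "tz": 0, "spin": 0},
  {"claw": 0.45, "tx": 0, "ty": 0, "tz": 0, "spin": 0},
  {"claw": 0.45, "tx": 0, "ty": 0, "tz": 0, "spin": 0},
  {"claw": 0.45, "tx": 0, "ty": 0, "tz": 0, "spin": 0},
  {"claw": 0.45, "tx": 0, "ty": 0, "tz": 0, "spin": 0},
])

```text
time: 11.92
position: [0.6331, 0.2117, 0.2014]
tool_rot: [3.14, -0.084, 0.004]
ft_force: [-0.9, -1.3, 6.5]
grip_width: 0.65
```

Call:
step_arm([
  {"claw": 0.45, "tx": 0, "ty": 0, "tz": -0.03, "spin": 0},
  {"claw": 0.45, "tx": 0, "ty": 0, "tz": -0.065, "spin": 0},
  {"claw": 0.45, "tx": -0.02, "ty": 0.01, "tz": -0.1, "spin": 0},
  {"claw": 0.45, "tx": -0.04, "ty": 0.04, "tz": -0.1, "spin": 3},
  {"claw": 0.45, "tx": -0.06, "ty": 0.075, "tz": -0.1, "spin": 6},
  {"claw": 0.45, "tx": -0.07, "ty": 0.11, "tz": -0.1, "spin": 9},
  {"claw": 0.45, "tx": -0.08, "ty": 0.15, "tz": -0.1, "spin": 12},
  {"claw": 0.45, "tx": -0.087, "ty": 0.19, "tz": -0.1, "spin": 12},
])

```text
time: 12.58
position: [0.5337, 0.0256, 0.2995]
tool_rot: [3.114, -0.412, -0.001]
ft_force: [1.7, -1.0, -1.9]
grip_width: 0.647
```

Call:
step_arm([
  {"claw": 0.45, "tx": 0.01, "ty": 0.035, "tz": 0, "spin": 0},
  {"claw": 0.45, "tx": 0.018, "ty": 0.07, "tz": 0, "spin": 0},
  {"claw": 0.45, "tx": 0.025, "ty": 0.1, "tz": 0, "spin": 0},
  {"claw": 0.45, "tx": 0.025, "ty": 0.116, "tz": 0.015, "spin": 0},
  {"claw": 0.45, "tx": 0.025, "ty": 0.116, "tz": 0.03, "spin": 0},
  {"claw": 0.45, "tx": 0.025, "ty": 0.116, "tz": 0.03, "spin": 0},
  {"claw": 0.45, "tx": 0.025, "ty": 0.116, "tz": 0.03, "spin": 0},
])

```text
time: 13.17
position: [0.5288, -0.0915, 0.269]
tool_rot: [-3.114, 0.411, 0.004]
ft_force: [-0.1, 0.1, -1.6]
grip_width: 0.65
```

```bash
python3 - <<'E'
from h import *
snap('w7');s=get_state();print(s['position'],s['grip_width'],np.abs(s['qd']).max())
E
```

```text
[ 0.52946949 -0.09093242  0.26991558] 0.649709211759479 0.017581723765212255
```

View pics/w7.png

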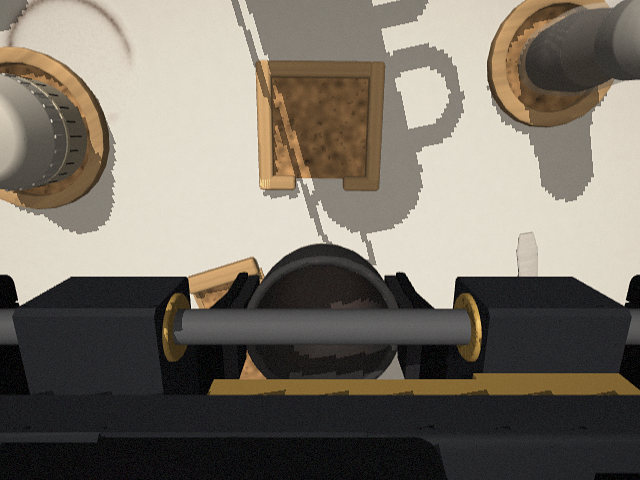

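The frame is square in the image with outer corners (260,190), (379,190), (384,62) and (256,62). The held cup is centred at column ~322.

```bash
python3 - <<'E'
from h import *
p=pickle.load(open('w7.pkl','rb'))
c=[ray(p,v,.008)[:2] for v in [(260,190),(379,190),(384,62),(256,62)]]
m=np.mean(c,0);y=(c[2]-c[1])+(c[3]-c[0]);print(np.round(c,4),m,np.degrees(np.arctan2(y[1],y[0])))
s=get_state();P=s['position'];print(P,delta(m,.036,-105),proj(p,[P[0],P[1],P[2]-.1635+.017]))
E
```

```text
[[ 0.5742 -0.0636]
 [ 0.5548 -0.136 ]
 [ 0.6266 -0.1552]
 [ 0.6458 -0.0837]] [ 0.60032329 -0.10961114] -15.326547392030925
[ 0.52946949 -0.09093242  0.26991558] {'t': [0.0733, -0.0002, 0.0704], 'yaw': np.float64(-105.0), 'q': [0.71, 0.25, -0.66, 1.87, 0.18, 1.07, -1.85], 'spin': np.float64(0.0)} [319.51621627 334.96220428]
```

Call:
step_arm([
  {"claw": 0.45, "tx": 0.035, "ty": -0.001, "tz": 0, "spin": 0},
  {"claw": 0.45, "tx": 0.073, "ty": -0.001, "tz": 0, "spin": 0},
  {"claw": 0.45, "tx": 0.073, "ty": -0.001, "tz": 0, "spin": 0},
  {"claw": 0.45, "tx": 0.073, "ty": -0.001, "tz": 0.03, "spin": 0},
  {"claw": 0.45, "tx": 0.073, "ty": -0.001, "tz": 0.055, "spin": 0},
  {"claw": 0.45, "tx": 0.073, "ty": -0.001, "tz": 0.067, "spin": 0},
  {"claw": 0.45, "tx": 0.073, "ty": -0.001, "tz": 0.07, "spin": 0},
  {"claw": 0.45, "tx": 0.073, "ty": -0.001, "tz": 0.07, "spin": 0},
])

```text
time: 13.88
position: [0.6006, -0.1092, 0.2004]
tool_rot: [-3.115, 0.41, -0.001]
ft_force: [0.7, 0.3, -1.0]
grip_width: 0.65
```

Call:
step_arm([
  {"claw": 0.45, "tx": 0, "ty": 0, "tz": 0.0, "spin": 0},
  {"claw": 0.9, "tx": 0, "ty": 0, "tz": 0.0, "spin": 0},
  {"claw": 0.9, "tx": 0, "ty": 0, "tz": 0.0, "spin": 0},
  {"claw": 0.9, "tx": 0, "ty": 0, "tz": 0.0, "spin": 0},
  {"claw": 0.9, "tx": 0, "ty": 0, "tz": -0.02, "spin": 0},
  {"claw": 0.9, "tx": 0, "ty": 0, "tz": -0.06, "spin": 0},
  {"claw": 0.9, "tx": 0, "ty": 0, "tz": -0.1, "spin": 0},
  {"claw": 0.9, "tx": 0, "ty": 0, "tz": -0.12, "spin": 0},
])

```text
time: 14.55
position: [0.6014, -0.1096, 0.3252]
tool_rot: [3.114, -0.411, 0.011]
ft_force: [1.2, 1.2, 0.5]
grip_width: 0.895
```

Call:
step_arm([
  {"claw": 0.9, "tx": -0.141, "ty": 0.15, "tz": 0, "spin": -12},
  {"claw": 0.9, "tx": -0.141, "ty": 0.15, "tz": 0, "spin": -12},
  {"claw": 0.9, "tx": -0.141, "ty": 0.15, "tz": 0, "spin": -12},
  {"claw": 0.9, "tx": -0.141, "ty": 0.15, "tz": 0, "spin": -12},
  {"claw": 0.9, "tx": -0.141, "ty": 0.15, "tz": 0, "spin": -12},
  {"claw": 0.5, "tx": -0.141, "ty": 0.15, "tz": 0, "spin": -12},
  {"claw": 0.5, "tx": -0.141, "ty": 0.15, "tz": 0, "spin": -12},
])

```text
time: 15.13
position: [0.4233, -0.2199, 0.3203]
tool_rot: [3.138, -0.092, 0.0]
ft_force: [-0.1, -0.0, -0.4]
grip_width: 0.821
```

```bash
python3 - <<'E'
from h import *
a=snap('w8');s=get_state();print(s['position'],s['grip_width'],np.abs(s['qd']).max())
b=imaging.get_image('side')[120:360,160:480]
cv2.imwrite('pics/c8.png',np.vstack([a[:360],cv2.copyMakeBorder(b,0,0,0,320,cv2.BORDER_CONSTANT)]))
E
```

```text
[ 0.42477749 -0.21859636  0.320467  ] 0.7813079928762724 0.029903877062365292
```

View pics/c8.png

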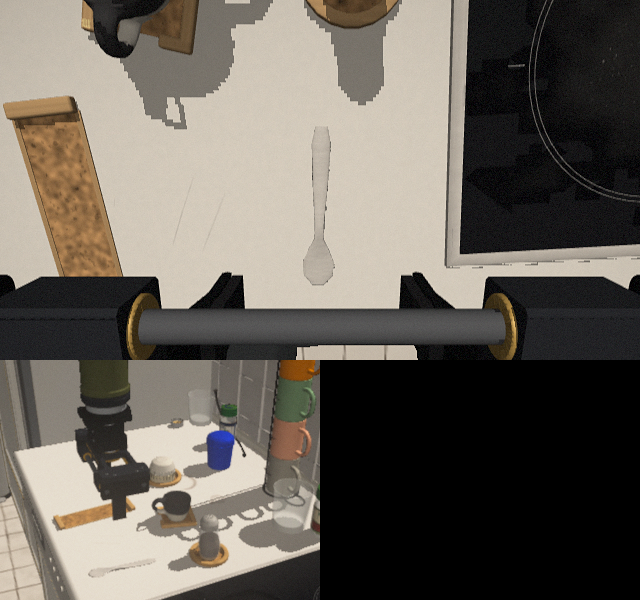

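The cup sits in its frame with its handle over the gap. The spoon runs from (321,127) to (318,285).

```bash
python3 - <<'E'
from h import *
p=pickle.load(open('w8.pkl','rb'))
a=ray(p,(321,127),.003);b=ray(p,(317.5,285),.003);m=(a+b)/2
print(a,b,m,np.linalg.norm(a-b),np.degrees(np.arctan2(*(a-b)[[1,0]])))
yaw=np.degrees(np.arctan2(*(a-b)[[1,0]]))-90
print(delta(m[:2],.021,yaw))
for v in [(40,107),(5,106),(77,99)]: print(ray(p,v,.008))
E
```

```text
[ 0.49934774 -0.22504762  0.003     ] [ 0.37338245 -0.2146932   0.003     ] [ 0.4363651  -0.21987041  0.003     ] 0.12639013630934093 -4.6991788916895905
{'t': [0.0106, 0.0014, 0.1359], 'yaw': np.float64(-93.0), 'q': [1.03, 0.05, -0.62, 1.95, 0.03, 1.15, -1.23], 'spin': np.float64(1.7)}
[ 0.52501583 -0.0232581   0.008     ]
[0.52716401 0.00173215 0.008     ]
[ 0.52885036 -0.05111501  0.008     ]
```

Call:
step_arm([
  {"claw": 0.5, "tx": 0.0105, "ty": 0.0015, "tz": 0.04, "spin": 1.7},
  {"claw": 0.5, "tx": 0.0105, "ty": 0.0015, "tz": 0.08, "spin": 1.7},
  {"claw": 0.5, "tx": 0.0105, "ty": 0.0015, "tz": 0.11, "spin": 1.7},
  {"claw": 0.5, "tx": 0.0105, "ty": 0.0015, "tz": 0.125, "spin": 1.7},
  {"claw": 0.5, "tx": 0.0105, "ty": 0.0015, "tz": 0.131, "spin": 1.7},
  {"claw": 0.5, "tx": 0.0105, "ty": 0.0015, "tz": 0.133, "spin": 1.7},
  {"claw": 0.5, "tx": 0.0105, "ty": 0.0015, "tz": 0.133, "spin": 1.7},
])

```text
time: 15.82
position: [0.4367, -0.2196, 0.1872]
tool_rot: [-3.139, 0.127, -0.002]
ft_force: [-0.7, -0.2, 0.7]
grip_width: 0.501
```

```bash
python3 - <<'E'
from h import *
s=get_state();print(s['position'],s['ft_force'],np.abs(s['qd']).max(),delta((.4364,-.2199),.0205,-94.7))
E
```

```text
[ 0.43665779 -0.21963159  0.18717847] [-0.74867593 -0.19873441  0.69800842] 0.028970791424613063 {'t': [-0.0002, 0.0003, 0.0032], 'yaw': np.float64(-94.7), 'q': [0.96, 0.26, -0.6, 2.05, 0.19, 0.88, -1.4], 'spin': np.float64(0.0)}
```

Call:
step_arm([
  {"claw": 0.5, "tx": 0, "ty": 0, "tz": 0.0025, "spin": 0},
  {"claw": 0.3, "tx": 0, "ty": 0, "tz": 0.0035, "spin": 0},
  {"claw": 0.05, "tx": 0, "ty": 0, "tz": 0.0035, "spin": 0},
  {"claw": 0.05, "tx": 0, "ty": 0, "tz": 0.0035, "spin": 0},
  {"claw": 0.05, "tx": 0, "ty": 0, "tz": 0.0035, "spin": 0},
  {"claw": 0.05, "tx": 0, "ty": 0, "tz": 0.0035, "spin": 0},
  {"claw": 0.05, "tx": 0, "ty": 0, "tz": 0.0035, "spin": 0},
  {"claw": 0.05, "tx": 0, "ty": 0, "tz": 0.0035, "spin": 0},
])

```text
time: 16.48
position: [0.4355, -0.2204, 0.1835]
tool_rot: [3.138, -0.131, 0.0]
ft_force: [-0.9, -1.0, 2.0]
grip_width: 0.178
```

Call:
step_arm([
  {"claw": 0.05, "tx": 0, "ty": 0, "tz": 0, "spin": 0},
  {"claw": 0.05, "tx": 0, "ty": 0, "tz": 0, "spin": 0},
  {"claw": 0.05, "tx": 0, "ty": 0, "tz": 0, "spin": 0},
])

```text
time: 16.73
position: [0.4355, -0.2204, 0.1835]
tool_rot: [3.138, -0.131, 0.0]
ft_force: [-0.9, 0.6, 3.7]
grip_width: 0.174
```

Call:
step_arm([
  {"claw": 0.05, "tx": 0, "ty": 0, "tz": -0.03, "spin": 0},
  {"claw": 0.05, "tx": 0, "ty": 0, "tz": -0.06, "spin": 0},
  {"claw": 0.05, "tx": -0.002, "ty": -0.04, "tz": -0.06, "spin": -2},
  {"claw": 0.05, "tx": -0.004, "ty": -0.08, "tz": -0.06, "spin": -4},
  {"claw": 0.05, "tx": -0.006, "ty": -0.12, "tz": -0.06, "spin": -7.4},
  {"claw": 0.05, "tx": -0.007, "ty": -0.16, "tz": -0.06, "spin": -7.4},
  {"claw": 0.05, "tx": -0.007, "ty": -0.1945, "tz": -0.06, "spin": -7.4},
  {"claw": 0.05, "tx": -0.007, "ty": -0.1945, "tz": -0.06, "spin": -7.4},
])

```text
time: 17.4
position: [0.4446, -0.0187, 0.2434]
tool_rot: [-3.138, -0.088, -0.002]
ft_force: [0.5, 0.3, -0.4]
grip_width: 0.179
```

Call:
step_arm([
  {"claw": 0.05, "tx": 0, "ty": 0, "tz": 0, "spin": 0},
  {"claw": 0.05, "tx": 0, "ty": 0, "tz": 0, "spin": 0},
])

```text
time: 17.57
position: [0.4444, -0.0263, 0.243]
tool_rot: [3.14, 0.073, -0.001]
ft_force: [0.1, 0.2, 0.7]
grip_width: 0.182
```

```bash
python3 - <<'E'
from h import *
snap('w9');s=get_state();print(s['position'],s['grip_width'],delta((.445,-.025),.021,-87.3))
E
```

```text
[ 0.44441566 -0.02696724  0.24293092] 0.1737512810375071 {'t': [0.0007, -0.002, 0.0584], 'yaw': np.float64(-87.4), 'q': [0.79, 0.09, -0.81, 2.1, 0.08, 0.98, -1.58], 'spin': np.float64(-0.1)}
```

View pics/w9.png

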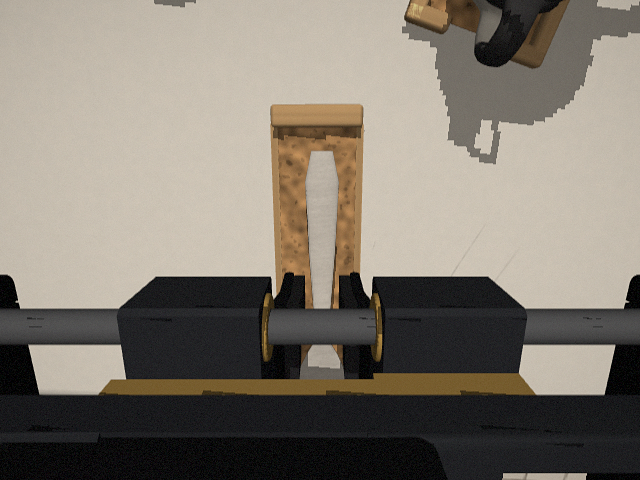

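The spoon is lined up along the rest, with its tip at (321,152) clear of the far lip. I'll lower it now.

Call:
step_arm([
  {"claw": 0.05, "tx": 0, "ty": -0.001, "tz": 0.025, "spin": 0},
  {"claw": 0.05, "tx": 0, "ty": -0.001, "tz": 0.047, "spin": 0},
  {"claw": 0.05, "tx": 0, "ty": -0.001, "tz": 0.056, "spin": 0},
  {"claw": 0.05, "tx": 0, "ty": -0.001, "tz": 0.0585, "spin": 0},
  {"claw": 0.05, "tx": 0, "ty": -0.001, "tz": 0.0585, "spin": 0},
  {"claw": 0.05, "tx": 0, "ty": -0.001, "tz": 0.0585, "spin": 0},
])

```text
time: 18.12
position: [0.4448, -0.0256, 0.185]
tool_rot: [-3.141, -0.07, -0.0]
ft_force: [-0.3, -0.7, -0.0]
grip_width: 0.174
```

Call:
step_arm([
  {"claw": 0.4, "tx": 0, "ty": 0, "tz": 0, "spin": 0},
  {"claw": 0.4, "tx": 0, "ty": 0, "tz": 0, "spin": 0},
  {"claw": 0.4, "tx": 0, "ty": 0, "tz": 0, "spin": 0},
  {"claw": 0.4, "tx": 0, "ty": 0, "tz": 0, "spin": 0},
  {"claw": 0.4, "tx": 0, "ty": 0, "tz": -0.02, "spin": 0},
  {"claw": 0.4, "tx": 0, "ty": 0, "tz": -0.06, "spin": 0},
  {"claw": 0.4, "tx": 0, "ty": 0, "tz": -0.1, "spin": 0},
  {"claw": 0.4, "tx": 0, "ty": 0, "tz": -0.14, "spin": 0},
])

```text
time: 18.78
position: [0.4441, -0.0244, 0.3262]
tool_rot: [-3.14, -0.074, 0.001]
ft_force: [0.5, -1.0, 0.1]
grip_width: 0.398
```

Call:
step_arm([
  {"claw": 0.4, "tx": 0, "ty": 0.15, "tz": -0.08, "spin": 0},
  {"claw": 0.4, "tx": 0, "ty": 0.15, "tz": -0.08, "spin": 0},
  {"claw": 0.4, "tx": 0, "ty": 0.15, "tz": -0.08, "spin": 0},
  {"claw": 0.4, "tx": 0, "ty": 0.15, "tz": -0.08, "spin": 0},
  {"claw": 0.4, "tx": 0, "ty": 0.15, "tz": -0.08, "spin": 0},
  {"claw": 0.4, "tx": 0, "ty": 0.15, "tz": -0.08, "spin": 0},
])

```text
time: 19.28
position: [0.4514, -0.1773, 0.4059]
tool_rot: [3.14, 0.064, 0.003]
ft_force: [0.3, 1.5, -0.9]
grip_width: 0.398
```

```bash
python3 - <<'E'
from h import *
a=snap('wA');s=get_state();print(s['time'],s['position'],s['ft_force'])
b=imaging.get_image('side')[160:360,190:440]
cv2.imwrite('pics/cA.png',np.vstack([a[:290],cv2.copyMakeBorder(cv2.resize(b,None,fx=1.5,fy=1.5),0,0,0,265,cv2.BORDER_CONSTANT)]))
E
```

```text
19.3333 [ 0.45141636 -0.17501377  0.40480609] [0.23354289 0.70853287 0.08301071]
```

View pics/cA.png

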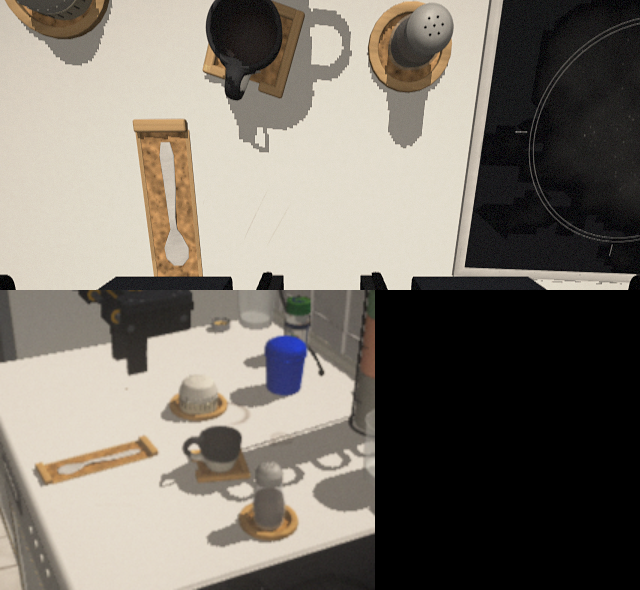

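The picture shows the spoon lying inside the rest's lips, from (166,142) to (177,266). The cup's handle is over the gap at (237,92), and the shaker and timer stand in their rings.

```bash
python3 -c "
from bench import workorder;print(workorder.close_job())"
```

```text
the job is handed in; nothing more can be done
None
```

All four things are in their holders and the job is handed in at about 19.3 s of the 112 s allowed. The timer was standing on the spoon rest, so I moved it first to the large ring. The shaker then went to the small ring, the cup to the square frame (turned about 12°), and the spoon onto the rest.

The last wrist and side pictures, with the gripper clear of everything, showed:
- **Timer and shaker:** both upright in their rings.
- **Cup:** upright in the frame, with its handle over the gap.
- **Spoon:** flat on the cork, between the two lips.
- **Blue tub:** not approached by the arm, and standing where it was.

No check failed. The measured wrist force after each move stayed under 7 N. Two small disagreements:
- **Shaker grip:** the opening read about 40 mm on the 44 mm glass, but the shaker was held and placed without trouble.
- **Position readings:** camera estimates of the same item differed by up to about 8 mm, so I re-measured all but the small ring and the spoon rest up close before using them.

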